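# Seat the pot stand in the pull-out tray and push the tray home

## Task

The round terracotta pot stand is lying loose on the pulled-out steel tray beside its round recess. Nudge it across with the fingers, without picking it up, until it drops over the edge and lies flat in the recess; then gently push the tray all the way in under the little shelf. Do not touch the sugar jar that stands on the tray, and leave the kettle, mugs, pot and spoon where they are.

Things in the scene. Friction and masses are not known exactly. Their poses are not given: they have to be found in the camera images.
- disc: loose round terracotta pot stand with a cream spot in the middle, 90 mm across, 10 mm thick, 0.1 to 0.2 kg; origin at the centre of its underside, z up when it lies flat. It lies flat on the tray, to the left or right of the recess, wholly outside it
- recess (a point): centre of the flat, dark-lined floor of the round recess in the tray: 97 mm across, 10 mm deep, open upward, so its floor is 30 mm and the tray's flat top face 40 mm above the counter and the seated stand lies flush; x points the way the tray slides in, y to the left along the tray's front, z up. It moves with the tray
- tray_front (a point): middle of the top edge of the tray's front face, 40 mm above the counter; same axes as the recess (x points into the shelf, square to the face). The tray is a flat steel plate without lips, 400 mm wide (200 mm to each side of this point) and 335 mm deep, with its top 40 mm above the counter; the dark front face is upright, flat, 400 mm wide, from 4 to 39 mm above the counter, and can be pushed. The recess centre lies 85 mm behind it. The point moves with the tray
- tray (a joint): how far the steel tray is pulled out, in m: 0 fully in (hard stop), at most 0.13; it starts at 0.06 to 0.10, needs about 3 N to slide and stays where it is left. Fully in, its front 150 mm still stands out of the shelf
- station: fixed wooden shelf over the tray; origin on the counter, right below the middle of the tray's front face when the tray is fully in; x points away from the robot into the shelf. The shelf is 450 mm wide, its board from 75 to 90 mm above the counter, from 150 to 360 mm behind the origin
- jar: glass sugar jar with a steel cap, 68 mm across, 95 mm high, 0.35 kg, standing loose on the tray on the other side of the recess from the pot stand; it rides along with the tray; origin at the centre of its underside
- kettle: white kettle, 170 mm across, 217 mm high, black handle reaching 120 mm out along its -y; stands right of the shelf; origin at the centre of its underside
- pot: lidded brown stoneware pot, 150 mm across, 142 mm high, left of the shelf; origin at the centre of its underside
- mug_a: navy mug, 80 mm across, 90 mm high, handle at its +y, on the counter to the left; origin at the centre of its underside
- mug_b: navy mug, 80 mm across, 90 mm high, handle at its +y, on top of the shelf; origin at the centre of its underside
- spoon: green plastic spoon, 190 mm long, lying along its x on the counter in front and to the left; origin under its middle
Not all that is in view belongs to the job. There is more than one size of the disc; the job needs the largest.

How it is judged:
By the outcome, as a careful person would: the job done as asked, in the order asked, and still so for the second after the job is handed in, with the robot touching nothing.
It also fails if it takes over 51 s, if anything falls off the work surface, if the arm or the gripper's body presses on something with over 40 N, if the wrist force passes 120 N, or if a joint passes its speed limit or range.

## Robot

A 6-joint arm with a two-finger parallel gripper is mounted at the origin on the work surface. World frame = base frame: x ahead of the robot, y to its left, z up, the work surface at z = 0. Lengths are in m, angles in rad, forces in N, time in s.
With the tool pointing down it reaches from about 0.3 to 0.775 m from the base axis. Payload 14.6 kg.
Tool frame: the origin (TCP) lies at the very end of the fingers, on their centre line; the grasp point (between the pads) lies 19 mm behind it (ctrl.hold_point_z is the z of the grasp point in the tool frame, in m); z points along the fingers, y is the direction in which the jaws open and shut (so a half turn about z gives the same grasp; the last joint's range is limited). The gripper opens to 94 mm and grips with 3 to 60 N. Pads are 16 mm wide; open, the fingers measure 119 mm over their backs; the gripper's body (75 mm by 177 mm) begins 78 mm behind the grasp point.
Start: joints at [1.151, 0.3, 1.521, -0, 1.321, -0.067], TCP at [0.19, 0.516, 0.205] pointing down, gripper open.
Joint ranges: [-3.03, 3.03], [-0.79, 2.21], [0.23, 2.52], [-1.04, 4.18], [0, 3.07], [-2.55, 2.55]. Speed limits (rad/s): [2.22, 2.22, 2.57, 3.14, 3.14, 3.14].

## Interface

Orientations are given as [roll, pitch, yaw] about the fixed x, y, z axes, in that order (R = Rz(yaw) Ry(pitch) Rx(roll)).
In Python, from station import ctrl, cams, hand_in gives the robot as it stands.
- The arm moves only by the tool servo_tool, never from a script. Its argument "rows" is a list of rows, each a list of 7 numbers: the shift along the world's x, y, z in m, then the turn, a rotation vector about the world's x, y, z in rad, then the gripper command: -1 is shut, 1 is fully open, values between are in proportion. A call has exactly 8 rows; each row is the pose to reach, as a shift and turn from the pose measured when the call began; what a row does not reach only later rows make up. A row lasts 1/12 s, in which the tool goes at most 41.7 mm and 7.16 degrees, less where a joint would pass 70% of its speed; a pose out of reach is approached as far as the arm can. A call with a gripper value outside its range is refused whole. The fingers move at their own pace and stop on an object; "newtons" is the grip in N (left out, the last holds). Time passes only in rows, so rows that repeat a pose let the fingers close, or fill a call up. It gives the time, the measured TCP pose, the force and the opening at its end, in the units of the state.
- ctrl.get_obs(): the state, without advancing time (a new reading comes with each control period).
- cams.camera(name): name is "scene" or "top"; returns a dict with "image" (480x640x3 uint8, red, green, blue), "depth" (480x640 float32, m along the optical axis (not along the pixel's ray), 0 where there is no reading), "fx", "fy", "cx", "cy" (pixels), "rvec" (rotation vector, rad) and "tvec" (3), from world to camera coordinates, as OpenCV has them. Camera axes: x right, y down, z forward; pixel columns grow to the right and rows downward; lengths in m; the calibration is good to about 2 mm. A picture is of the moment at which its call begins.
- hand_in(): hands the job in, once; it reports no verdict.
Trained networks look in a picture, given as the dict that the camera call returned (one of the last four; its "shot" number tells which), for a name from the list of things; names that differ only in an ending like _2 or _b are one class to them, and where a whole thing is asked for, a point or a joint stands for the part that bears it (a point fixed in the world has none). Each returns a list of dicts, best first, with "p" (0 to 1); they miss things now and then, are a little off and sometimes report something else, mostly with a low value. They report only what shows in the picture. A call takes as long as a camera call. They do not tell look-alikes from the thing itself.
- cams.spot_in(picture, name): "box" ([left, top, right, bottom] as shares, 0 to 1, of the picture: columns of its width, rows of its height, round what is visible of it).
- cams.place_of(picture, name): "at" ([column, row] as shares, 0 to 1, of the picture: columns of its width, rows of its height: a listed point, or the origin of a listed thing).
The state is a dict: "time_s": time; "qpos": joint angles; "joint_vel": joint speeds; "tau": joint torques, N m; "ee_pos": TCP position; "eef_rot": TCP orientation; "force": force on the tool from outside, world axes, zero at the start; "moment": the same for the moment, N m; "grip_width": finger opening in m.
Only numpy, scipy, OpenCV 4.12 (cv2) and the standard library are available. Lean on these libraries where they do the work, as an engineer would, in place of code of your own. Each camera call takes 0.05 s, during which the arm holds its last target.

## Working session

There is one attempt and no reset: what is moved stays moved. The work goes in short steps, Python scripts to look and compute and a tool call to move; the robot and the scene stay as the last step left them, time stands still between calls to the robot, and variables do not carry over. Pictures are saved under pics/ and viewed, and the job is handed in when it is done.

Besides the shell and the picture viewer there is one more tool, called after "Call:" as a command line: name --pt "numbers of a row" for each row, then --argument value for the rest. servo_tool: Moves the arm, as the interface text tells. Its arguments: {"type":"object","properties":{"rows":{"type":"array"},"newtons":{"type":"number"}},"required":["rows"]}

```bash
ls; mkdir -p pics; cat > h.py <<'E'
import numpy as np, cv2
from station import ctrl, cams, hand_in
def ray(p,u,v):
    R=cv2.Rodrigues(np.array(p["rvec"],float))[0]; t=np.array(p["tvec"],float).ravel()
    d=R.T@np.array([(u-p["cx"])/p["fx"],(v-p["cy"])/p["fy"],1]); return -R.T@t,d
def onz(p,u,v,z):
    c,d=ray(p,u,v); return c+d*(z-c[2])/d[2]
def bydepth(p,u,v):
    c,d=ray(p,u,v); return c+d*p["depth"][int(v),int(u)]
def proj(p,X):
    return cv2.projectPoints(np.array(X,float).reshape(-1,3),np.array(p["rvec"],float),np.array(p["tvec"],float),np.array([[p["fx"],0,p["cx"]],[0,p["fy"],p["cy"]],[0,0,1.]]),None)[0].reshape(-1,2)
def save(p,n): cv2.imwrite("pics/"+n,p["image"][:,:,::-1])
E
python3 - <<'E'
from h import *
for n in ["scene","top"]:
    p=cams.camera(n); save(p,n+"0.png")
    for k in ["disc","jar","tray","kettle","pot","mug_a","spoon"]:
        print(n,k,[(np.round(np.array(b["box"])*[640,480,640,480]).tolist(),round(b["p"],2)) for b in cams.spot_in(p,k)][:5])
    for k,z in [("disc",.04),("recess",.03),("tray_front",.04),("jar",.04),("station",0)]:
        print(n,k,[(np.round(np.array(b["at"])*[640,480]).tolist(),np.round(onz(p,b["at"][0]*640,b["at"][1]*480,z),3).tolist(),round(b["p"],2)) for b in cams.place_of(p,k)][:5])
o=ctrl.get_obs();print({k:np.round(v,3).tolist() for k,v in o.items()})
E
```

```text
pics
scene disc [([271.0, 370.0, 303.0, 395.0], 0.87), ([303.0, 272.0, 342.0, 305.0], 0.86), ([345.0, 332.0, 377.0, 358.0], 0.7)]
scene jar [([281.0, 179.0, 308.0, 226.0], 0.79)]
scene tray [([238.0, 194.0, 381.0, 331.0], 0.72)]
scene kettle [([191.0, 101.0, 252.0, 186.0], 0.8)]
scene pot [([413.0, 382.0, 500.0, 479.0], 0.73)]
scene mug_a [([507.0, 355.0, 580.0, 420.0], 0.87), ([209.0, 213.0, 245.0, 268.0], 0.73), ([284.0, 182.0, 309.0, 230.0], 0.67), ([231.0, 193.0, 378.0, 328.0], 0.48)]
scene spoon [([487.0, 298.0, 518.0, 364.0], 0.63)]
scene disc [([288.0, 386.0], [0.799, 0.239, 0.04], 0.91), ([319.0, 288.0], [0.611, 0.048, 0.04], 0.59), ([363.0, 344.0], [0.616, 0.231, 0.04], 0.56)]
scene recess []
scene tray_front [([348.0, 241.0], [0.467, -0.052, 0.04], 0.83)]
scene jar [([295.0, 216.0], [0.532, -0.201, 0.04], 0.56)]
scene station [([310.0, 261.0], [0.565, -0.074, 0.0], 0.94)]
top disc [([268.0, 214.0, 296.0, 240.0], 0.96), ([226.0, 165.0, 248.0, 184.0], 0.86), ([226.0, 220.0, 245.0, 241.0], 0.53), ([251.0, 110.0, 410.0, 281.0], 0.46)]
top jar [([345.0, 237.0, 371.0, 256.0], 0.6
[... 466 characters left out ...]
.0, 173.0], [0.777, 0.203, 0.04], 0.55)]
top recess [([321.0, 240.0], [0.561, -0.081, 0.03], 0.82)]
top tray_front [([315.0, 267.0], [0.47, -0.061, 0.04], 0.82), ([143.0, 296.0], [0.377, 0.481, 0.04], 0.69)]
top jar [([358.0, 246.0], [0.54, -0.199, 0.04], 0.77)]
top station [([317.0, 234.0], [0.585, -0.067, 0.0], 0.61), ([322.0, 238.0], [0.569, -0.084, 0.0], 0.33)]
{'time_s': 1.3, 'qpos': [1.151, 0.3, 1.521, 0.0, 1.321, -0.067], 'joint_vel': [0.001, -0.0, 0.001, -0.001, -0.001, -0.001], 'tau': [0.001, -53.166, -35.291, 0.071, 0.021, -0.0], 'ee_pos': [0.19, 0.516, 0.205], 'eef_rot': [3.142, -0.0, 2.789], 'force': [-0.322, -0.285, 0.712], 'moment': [-0.009, 0.045, -0.016], 'grip_width': 0.094}
```

View pics/scene0.png

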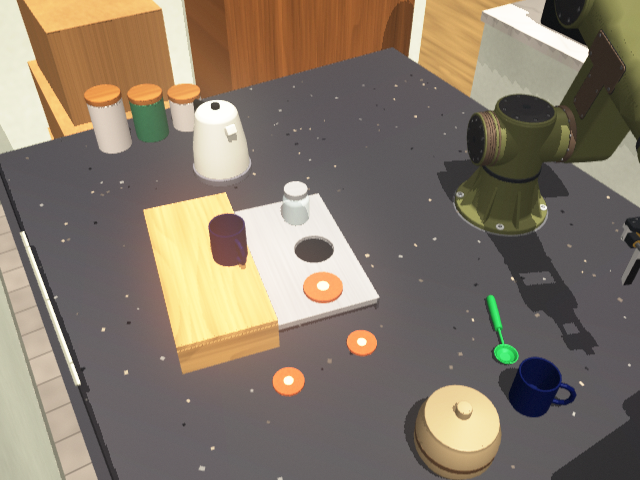

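View pics/top0.png

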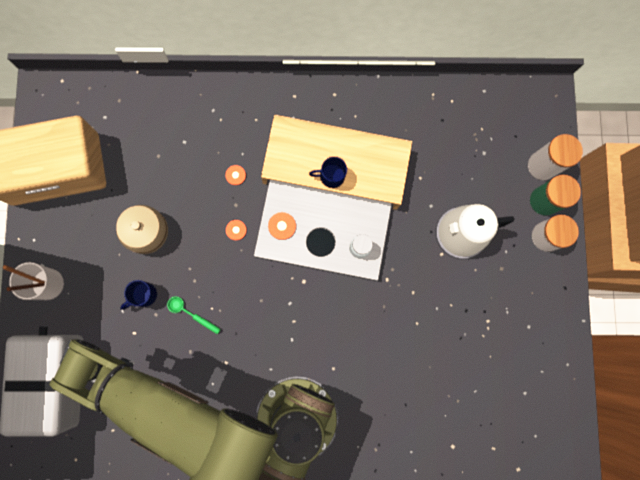

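```bash
python3 - <<'E'
import cv2
a=cv2.imread('pics/top0.png')[150:310,210:410]
cv2.imwrite('pics/topcrop.png',cv2.resize(a,None,fx=3.7,fy=3.7,interpolation=cv2.INTER_CUBIC))
E
```

```text
(no output)
```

View pics/topcrop.png

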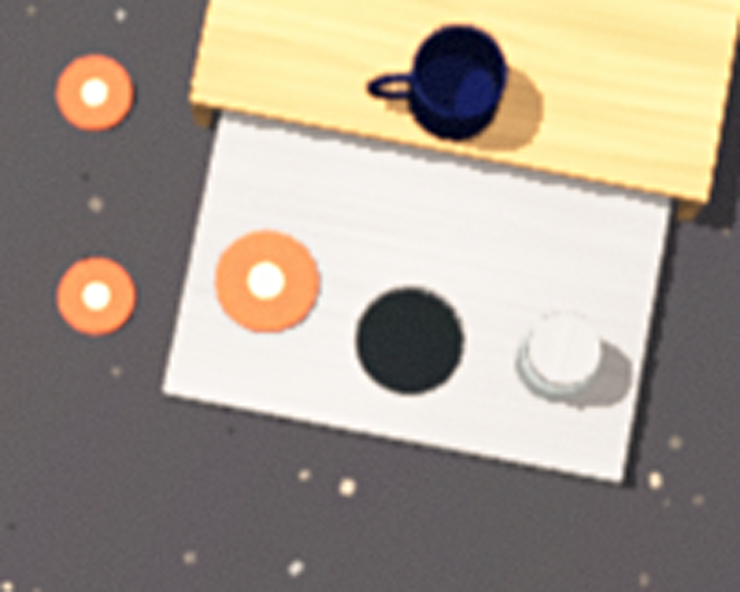

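Three terracotta rings could be the stand. In the top view, (282,226) is large and on the tray, while (235,230) and (235,175) are small and on the counter. I choose the one on the tray at (282,226): it is the largest, and the close crop shows it left of the recess at (321,241), with the jar on the right at (360,245). Next I measure precisely.

```bash
cat >> h.py <<'E'
def mask_disc(p):
    im=p["image"].astype(int); hsv=cv2.cvtColor(p["image"],cv2.COLOR_RGB2HSV)
    return (((hsv[...,0]<17)&(hsv[...,1]>110)&(hsv[...,2]>150))*255).astype(np.uint8)
def ell(m,z,p,near=None,amin=60):
    out=[]
    for c in cv2.findContours(m,cv2.RETR_EXTERNAL,cv2.CHAIN_APPROX_NONE)[0]:
        if cv2.contourArea(c)<amin: continue
        f=np.zeros_like(m); cv2.drawContours(f,[c],-1,255,-1)
        v,u=np.nonzero(f); P=np.array([onz(p,a,b,z) for a,b in zip(u,v)])
        out.append((np.round(P.mean(0),4).tolist(), [round(u.mean(),1),round(v.mean(),1)], len(u)))
    return out
E
python3 - <<'E'
from h import *
for n,roi in [("top",(205,190,400,285)),("scene",(235,190,385,335))]:
    p=cams.camera(n)
    m=mask_disc(p); r=np.zeros_like(m); r[roi[1]:roi[3],roi[0]:roi[2]]=255
    print(n,"disc",ell(m&r,.05 if n=="top" else .047,p))
    g=p["image"].max(2); d=((g<70)*255).astype(np.uint8)
    if n=="top": r2=np.zeros_like(m); r2[222:260,300:340]=255
    else: r2=np.zeros_like(m); r2[233:266,290:337]=255
    print(n,"recess",ell(d&r2,.04,p))
    # tray bright mask edges
    if n=="top":
        s=((p["image"].min(2)>140)*255).astype(np.uint8)&r
        cs=max(cv2.findContours(s,cv2.RETR_EXTERNAL,cv2.CHAIN_APPROX_NONE)[0],key=cv2.contourArea)
        ap=cv2.minAreaRect(cs); print([np.round(onz(p,*q,.04),4) for q in cv2.boxPoints(ap)])
        P=cs.reshape(-1,2); 
        fr=[]
        for u in range(262,378,3):
            v=P[P[:,0]==u,1]
            if len(v): fr.append(onz(p,u,v.max()+.5,.04)[:2])
        fr=np.array(fr); k=np.polyfit(fr[:,1],fr[:,0],1); print("front x=a*y+b",k,"res",np.abs(np.polyval(k,fr[:,1])-fr[:,0]).max())
E
```

```text
top disc [([0.589, 0.1931, 0.05], [np.float64(235.6), np.float64(229.6)], 350), ([0.6021, 0.0461, 0.05], [np.float64(281.8), np.float64(225.8)], 581)]
top recess [([0.5521, -0.077, 0.04], [np.float64(320.2), np.float64(241.8)], 591)]
[array([0.5061, 0.1371, 0.04  ]), array([0.755 , 0.0927, 0.04  ]), array([ 0.6768, -0.3105,  0.04  ]), array([ 0.4299, -0.2584,  0.04  ])]
front x=a*y+b [0.19346293 0.4797845 ] res 0.001501429472387128
scene disc [([0.6057, 0.2063, 0.047], [np.float64(360.4), np.float64(332.3)], 93), ([0.7784, 0.0938, 0.047], [np.float64(262.9), np.float64(329.4)], 339), ([0.6067, 0.0545, 0.047], [np.float64(322.5), np.float64(287.2)], 950)]
scene recess []
```

```bash
python3 - <<'E'
from h import *
t=np.linspace(0,2*np.pi,60)
p=cams.camera("scene"); im=np.ascontiguousarray(cv2.resize(p["image"][190:340,220:400,::-1],None,fx=4,fy=4,interpolation=cv2.INTER_CUBIC))
def dr(c,r,z,col):
    q=proj(p,np.c_[c[0]+r*np.cos(t),c[1]+r*np.sin(t),z+0*t]); q=((q+.5-[220,190])*4-.5).astype(int)
    cv2.polylines(im,[q],True,col,1)
dr((.602,.046),.045,.05,(255,0,0)); dr((.5521,-.077),.0485,.04,(0,255,0)); 
dr((.606,.052),.045,.05,(255,0,255))
cv2.imwrite("pics/ov.png",im)
print(p["rvec"],p["tvec"],p["fx"],p["cx"],p["cy"])
for u,v in [(322,287),(315,300),(360,290),(313,251),(340,240),(300,225)]:
    print(u,v,bydepth(p,u,v).round(4))
p=cams.camera("top")
print(p["rvec"],p["tvec"],p["fx"],p["cx"],p["cy"])
for u,v in [(282,226),(320,242),(300,255),(340,225),(240,260)]: print(u,v,bydepth(p,u,v).round(4))
E
```

```text
[ 0.72122791  2.59037236 -1.12258837] [ 0.49096672 -0.10614513  1.67188425] 604.7356589750494 321.43519149768554 241.9589328374947
322 287 [0.611  0.0593 0.054 ]
315 300 [0.6389 0.0753 0.0417]
360 290 [0.5356 0.1017 0.0417]
313 251 [ 0.555  -0.0737  0.0292]
340 240 [ 0.4811 -0.0669  0.0364]
300 225 [ 0.5403 -0.1629  0.0398]
[ 2.15704103 -2.15368764  0.17634505] [-0.04041145  0.55217053  1.81134448] 578.7885808684495 308.54064928884065 241.72466712103537
282 226 [0.6012 0.0454 0.0504]
320 242 [ 0.5516 -0.0763  0.0389]
300 255 [ 0.51   -0.0124  0.0353]
340 225 [ 0.6079 -0.1412  0.0345]
240 260 [4.974e-01 1.822e-01 3.000e-04]
```

View pics/ov.png

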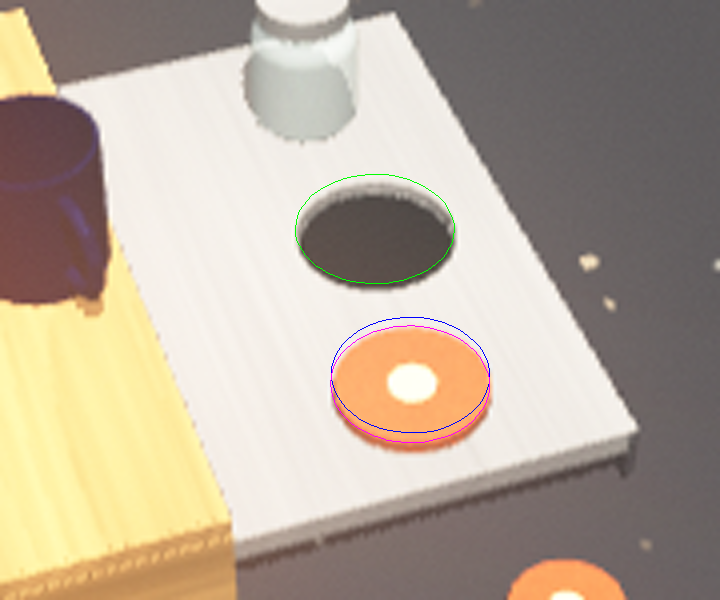

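Call:
servo_tool --pt "0.03 -0.025 0 0 0 -0.1 0.06" --pt "0.06 -0.05 0 0 0 -0.2 0.06" --pt "0.09 -0.075 0 0 0 -0.3 0.06" --pt "0.12 -0.1 0 0 0 -0.4 0.06" --pt "0.15 -0.125 0 0 0 -0.5 0.06" --pt "0.18 -0.155 0 0 0 -0.6 0.06" --pt "0.21 -0.185 0 0 0 -0.7 0.06" --pt "0.24 -0.215 0 0 0 -0.8 0.06" --newtons 10

```text
time_s: 2.17
ee_pos: [0.4296, 0.301, 0.2056]
eef_rot: [3.141, -0.0, 1.984]
force: [0.2, 1.1, -0.7]
grip_width: 0.0501
```

Call:
servo_tool --pt "0.025 -0.024 0 0 0 -0.1 0.06" --pt "0.05 -0.048 0 0 0 -0.2 0.06" --pt "0.075 -0.072 0 0 0 -0.3 0.06" --pt "0.1 -0.096 -0.01 0 0 -0.4 0.06" --pt "0.125 -0.12 -0.02 0 0 -0.5 0.06" --pt "0.15 -0.144 -0.04 0 0 -0.6 0.06" --pt "0.175 -0.168 -0.06 0 0 -0.7 0.06" --pt "0.2 -0.188 -0.08 0 0 -0.798 0.06"

```text
time_s: 2.83
ee_pos: [0.6307, 0.1112, 0.1248]
eef_rot: [3.141, -0.0, 1.18]
force: [0.6, -0.0, 0.9]
grip_width: 0.0497
```

Call:
servo_tool --pt "0 0 0 0 0 0 0.06" --pt "0 0 0 0 0 0 0.06" --pt "0 0 -0.01 0 0 0 0.06" --pt "0 0 -0.02 0 0 0 0.06" --pt "0 0 -0.03 0 0 0 0.06" --pt "0 0 -0.04 0 0 0 0.06" --pt "0 0 -0.05 0 0 0 0.06" --pt "0 0 -0.06 0 0 0 0.06"

```text
time_s: 3.5
ee_pos: [0.6304, 0.1115, 0.0638]
eef_rot: [3.141, -0.0, 1.181]
force: [-0.3, -0.9, 0.1]
grip_width: 0.0501
```

```bash
python3 - <<'E'
from h import *
o=ctrl.get_obs();print({k:np.round(o[k],4).tolist() for k in ["time_s","ee_pos","eef_rot","force","grip_width"]})
p=cams.camera("scene"); a=p["image"][160:340,210:400,::-1]
cv2.imwrite("pics/s1.png",cv2.resize(a,None,fx=3.3,fy=3.3,interpolation=cv2.INTER_CUBIC))
print(ell(mask_disc(p),.047,p))
E
```

```text
{'time_s': 3.5, 'ee_pos': [0.6304, 0.1115, 0.0638], 'eef_rot': [3.1409, -0.0001, 1.1811], 'force': [-0.2783, -0.8732, 0.1168], 'grip_width': 0.0501}
[([0.7955, 0.2335, 0.047], [np.float64(288.0), np.float64(381.1)], 760), ([0.619, 0.2291, 0.047], [np.float64(361.3), np.float64(342.5)], 639), ([0.8522, 0.0984, 0.047], [np.float64(231.8), np.float64(345.5)], 2321), ([0.6405, 0.0399, 0.047], [np.float64(306.3), np.float64(288.6)], 92), ([0.6003, 0.0696, 0.047], [np.float64(328.3), np.float64(290.3)], 413), ([0.6685, -1.2511, 0.047], [np.float64(116.3), np.float64(63.8)], 10339), ([-0.3683, -1.0637, 0.047], [np.float64(383.6), np.float64(21.6)], 192), ([-0.2471, -1.0599, 0.047], [np.float64(359.2), np.float64(28.5)], 1419), ([-0.1412, -1.0797, 0.047], [np.float64(333.9), np.float64(32.6)], 521), ([-0.1759, -1.2448, 0.047], [np.float64(319.7), np.float64(15.2)], 184), ([-0.0102, -1.0543, 0.047], [np.float64(308.5), np.float64(42.4)], 616), ([0.0578, -1.1345, 0.047], [np.float64(282.6), np.float64(38.6)], 958), ([0.1689, -1.1119, 0.047], [np.float64(259.5), np.float64(47.6)], 789), ([0.2516, -1.0959, 0.047], [np.float64(241.3), np.float64(54.0)], 1289)]
```

View pics/s1.png

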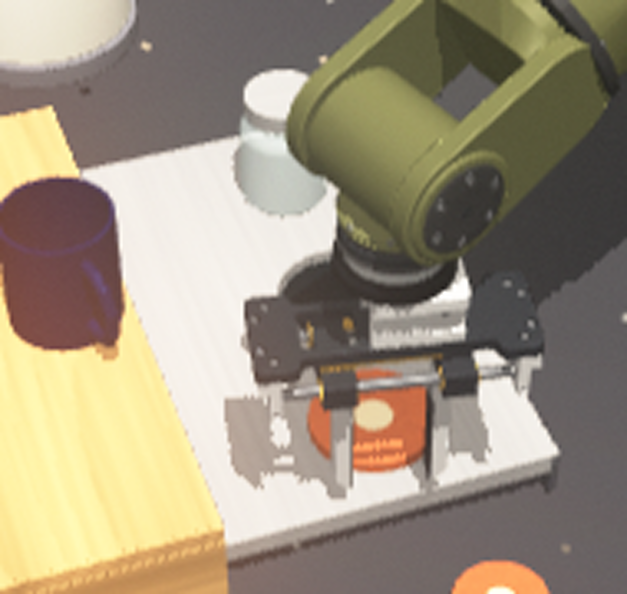

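The fingers straddle the disc at crop (375,420) from its outer side, clear of the shelf. I lower them and start the push.

Call:
servo_tool --pt "0 0 -0.01 0 0 0 0.06" --pt "0 0 -0.0205 0 0 0 0.06" --pt "0 0 -0.0205 0 0 0 0.06" --pt "-0.003 -0.007 -0.0205 0 0 0 0.06" --pt "-0.006 -0.014 -0.0205 0 0 0 0.06" --pt "-0.009 -0.021 -0.0205 0 0 0 0.06" --pt "-0.012 -0.028 -0.0205 0 0 0 0.06" --pt "-0.015 -0.035 -0.0205 0 0 0 0.06"

```text
time_s: 4.22
ee_pos: [0.6141, 0.0754, 0.041]
eef_rot: [-3.14, 0.001, 1.181]
force: [-0.4, -0.5, -0.6]
grip_width: 0.0498
```

Call:
servo_tool --pt "-0.003 -0.006 0 0 0 0 0.06" --pt "-0.006 -0.013 0 0 0 0 0.06" --pt "-0.009 -0.02 0 0 0 0 0.06" --pt "-0.011 -0.026 0 0 0 0 0.06" --pt "-0.013 -0.032 0 0 0 0 0.06" --pt "-0.015 -0.037 0 0 0 0 0.06" --pt "-0.017 -0.042 0 0 0 0 0.06" --pt "-0.019 -0.046 0 0 0 0 0.06"

```text
time_s: 4.88
ee_pos: [0.595, 0.0289, 0.041]
eef_rot: [-3.14, 0.001, 1.18]
force: [-0.9, 0.1, 0.3]
grip_width: 0.0498
```

```bash
python3 - <<'E'
from h import *
o=ctrl.get_obs();print({k:np.round(o[k],4).tolist() for k in ["time_s","ee_pos","eef_rot","force","grip_width"]})
p=cams.camera("scene"); a=p["image"][160:340,210:400,::-1]
cv2.imwrite("pics/s2.png",cv2.resize(a,None,fx=3.3,fy=3.3,interpolation=cv2.INTER_CUBIC))
E
```

```text
{'time_s': 4.8833, 'ee_pos': [0.595, 0.0289, 0.041], 'eef_rot': [-3.1396, 0.0013, 1.1804], 'force': [-0.8892, 0.1292, 0.2704], 'grip_width': 0.0498}
```

View pics/s2.png

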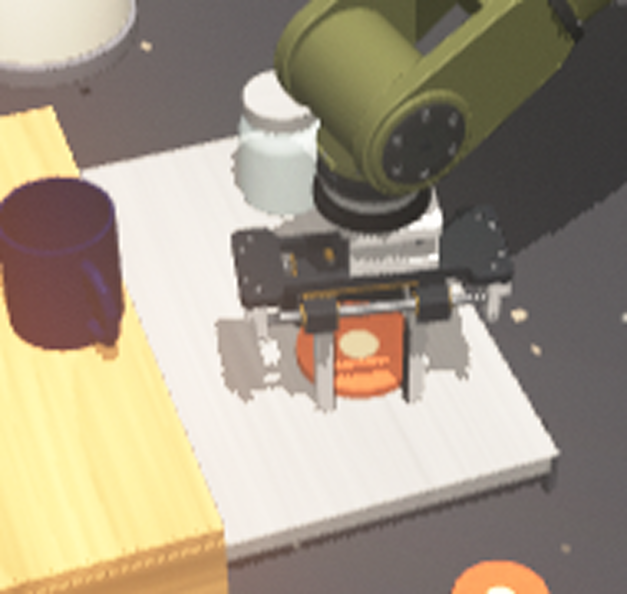

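The disc is cradled between the fingers at crop (360,345) and is moving with them, with negligible force. I raise 2 mm and continue to the recess.

Call:
servo_tool --pt "-0.001 -0.003 0.002 0 0 0 0.06" --pt "-0.003 -0.008 0.002 0 0 0 0.06" --pt "-0.005 -0.013 0.002 0 0 0 0.06" --pt "-0.007 -0.018 0.002 0 0 0 0.06" --pt "-0.009 -0.023 0.002 0 0 0 0.06" --pt "-0.011 -0.028 0.002 0 0 0 0.06" --pt "-0.013 -0.033 0.002 0 0 0 0.06" --pt "-0.015 -0.038 0.002 0 0 0 0.06"

```text
time_s: 5.6
ee_pos: [0.5795, -0.0101, 0.043]
eef_rot: [-3.14, 0.001, 1.18]
force: [0.1, 0.7, -0.8]
grip_width: 0.0501
```

Call:
servo_tool --pt "-0.001 -0.003 0 0 0 0 0.06" --pt "-0.002 -0.006 0 0 0 0 0.06" --pt "-0.004 -0.009 0 0 0 0 0.06" --pt "-0.005 -0.012 0 0 0 0 0.06" --pt "-0.006 -0.015 0 0 0 0 0.06" --pt "-0.007 -0.018 0 0 0 0 0.06" --pt "-0.008 -0.021 0 0 0 0 0.06" --pt "-0.009 -0.023 0 0 0 0 0.06"

```text
time_s: 6.27
ee_pos: [0.5704, -0.0336, 0.0429]
eef_rot: [-3.139, 0.002, 1.18]
force: [-0.2, 0.2, 0.2]
grip_width: 0.0499
```

```bash
python3 - <<'E'
from h import *
o=ctrl.get_obs();print({k:np.round(o[k],4).tolist() for k in ["time_s","ee_pos","eef_rot","force","grip_width"]})
p=cams.camera("scene"); a=p["image"][160:340,210:400,::-1]
cv2.imwrite("pics/s3.png",cv2.resize(a,None,fx=3.3,fy=3.3,interpolation=cv2.INTER_CUBIC))
E
```

```text
{'time_s': 6.2667, 'ee_pos': [0.5704, -0.0336, 0.0429], 'eef_rot': [-3.1393, 0.0016, 1.18], 'force': [-0.1658, 0.1839, 0.2461], 'grip_width': 0.0499}
```

View pics/s3.png

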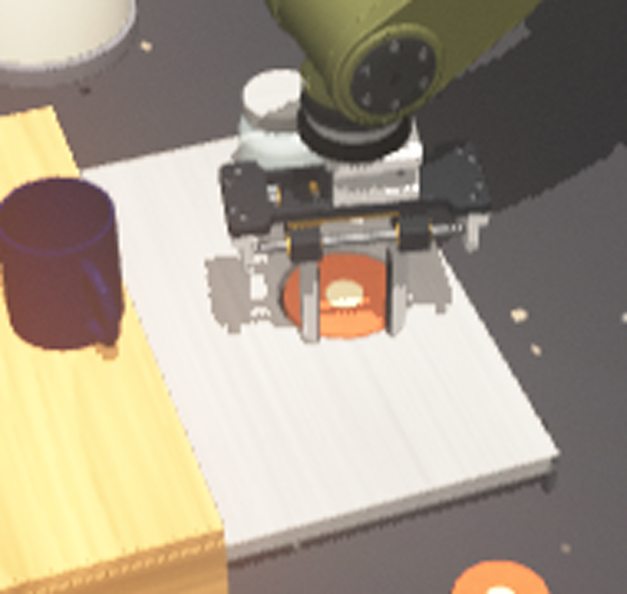

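Call:
servo_tool --pt "0.003 0.007 0.003 0 0 0 0.06" --pt "0.006 0.014 0.015 0 0 0 0.06" --pt "0.006 0.014 0.035 0 0 0 0.06" --pt "0 0.014 0.06 0 0 0 0.06" --pt "-0.01 0.014 0.09 0 0 0 0.06" --pt "-0.03 0.014 0.12 0 0 0 0.06" --pt "-0.06 0.02 0.14 0 0 -0.1 0.06" --pt "-0.095 0.02 0.15 0 0 -0.2 0.06"

```text
time_s: 6.98
ee_pos: [0.4754, -0.0129, 0.1956]
eef_rot: [3.141, -0.0, 0.976]
force: [0.3, -0.9, 0.7]
grip_width: 0.0499
```

Call:
servo_tool --pt "-0.02 0.0 0 0 0 -0.1 0.06" --pt "-0.04 0.0 0 0 0 -0.22 0.06" --pt "-0.06 0.0 0 0 0 -0.34 0.06" --pt "-0.075 0.0 0 0 0 -0.46 0.06" --pt "-0.085 0.0 0 0 0 -0.58 0.06" --pt "-0.09 0.0 0 0 0 -0.7 0.06" --pt "-0.09 0.0 0 0 0 -0.82 0.06" --pt "-0.09 0.0 0 0 0 -0.94 0.06"

```text
time_s: 7.65
ee_pos: [0.3855, -0.0125, 0.1961]
eef_rot: [3.141, -0.001, 0.03]
force: [-0.3, -0.5, -0.5]
grip_width: 0.0497
```

```bash
python3 - <<'E'
from h import *
o=ctrl.get_obs();print({k:np.round(o[k],4).tolist() for k in ["time_s","ee_pos","eef_rot","force","grip_width"]})
p=cams.camera("scene"); a=p["image"][160:340,210:400,::-1]
cv2.imwrite("pics/s4.png",cv2.resize(a,None,fx=3.3,fy=3.3,interpolation=cv2.INTER_CUBIC))
m=mask_disc(p); r=np.zeros_like(m); r[220:280,270:345]=255
c=ell(m&r,.04,p);print(c)
u,v=c[-1][1]
for a,b in [(u,v),(u-14,v),(u+14,v),(u,v-9),(u,v+9),(u-28,v),(u+28,v)]: print(int(a),int(b),bydepth(p,a,b).round(4))
for k in ["tray_front","jar","disc"]: print(k,[(np.round(onz(p,b["at"][0]*640,b["at"][1]*480,.04),3).tolist(),round(b["p"],2)) for b in cams.place_of(p,k)])
E
```

```text
{'time_s': 7.65, 'ee_pos': [0.3855, -0.0125, 0.1961], 'eef_rot': [3.1406, -0.0012, 0.0304], 'force': [-0.3151, -0.4549, -0.5309], 'grip_width': 0.0497}
[([0.5558, -0.069, 0.04], [np.float64(313.7), np.float64(249.1)], 746)]
313 249 [ 0.5555 -0.0697  0.0391]
299 249 [ 0.5847 -0.0872  0.039 ]
327 249 [ 0.5254 -0.0535  0.0378]
313 240 [ 0.5366 -0.1012  0.0349]
313 258 [ 0.5707 -0.0443  0.0374]
285 249 [ 0.6135 -0.1055  0.038 ]
341 249 [ 0.4976 -0.0337  0.0405]
tray_front [([0.465, -0.052, 0.04], 0.68), ([0.561, -0.054, 0.04], 0.45)]
jar [([0.539, -0.191, 0.04], 0.62)]
disc [([0.796, 0.239, 0.04], 0.88), ([0.555, -0.063, 0.04], 0.78), ([0.624, 0.233, 0.04], 0.76), ([0.615, -0.473, 0.04], 0.59)]
```

View pics/s4.png

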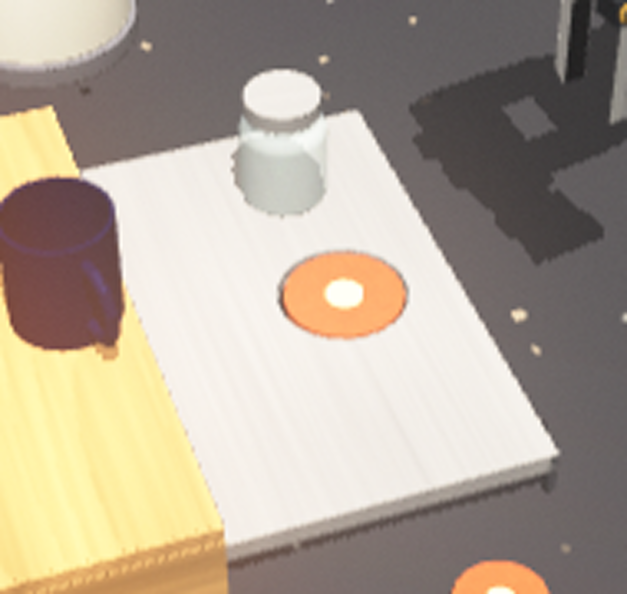

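The disc sits flush in the recess: crop (343,294), an even orange ellipse with no side wall showing, and depth equal to the tray top. The jar is unmoved. Now I position in front of the tray's face.

Call:
servo_tool --pt "0.004 -0.003 -0.02 0 0 -0.05 0.06" --pt "0.008 -0.006 -0.045 0 0 -0.1 0.06" --pt "0.012 -0.009 -0.07 0 0 -0.15 0.06" --pt "0.016 -0.012 -0.1 0 0 -0.2 0.06" --pt "0.02 -0.015 -0.13 0 0 -0.22 0.06" --pt "0.0245 -0.0175 -0.155 0 0 -0.22 0.06" --pt "0.0245 -0.0175 -0.168 0 0 -0.22 0.06" --pt "0.0245 -0.0175 -0.174 0 0 -0.22 0.06"

```text
time_s: 8.52
ee_pos: [0.4092, -0.03, 0.0199]
eef_rot: [3.141, 0.003, -0.176]
force: [0.3, 0.2, 0.1]
grip_width: 0.0498
```

```bash
python3 - <<'E'
from h import *
o=ctrl.get_obs();print({k:np.round(o[k],4).tolist() for k in ["time_s","ee_pos","eef_rot","force","grip_width"]})
p=cams.camera("scene"); a=p["image"][150:340,210:410,::-1]
cv2.imwrite("pics/s5.png",cv2.resize(a,None,fx=3.1,fy=3.1,interpolation=cv2.INTER_CUBIC))
# shelf front edge from top view: yellow vs white
p=cams.camera("top"); hsv=cv2.cvtColor(p["image"],cv2.COLOR_RGB2HSV)
y=(hsv[...,0]>12)&(hsv[...,0]<32)&(hsv[...,1]>60)&(hsv[...,2]>150)
E=[]
for u in list(range(268,300,3))+list(range(355,405,3)):
    v=np.nonzero(y[110:230,u])[0]
    if len(v): E.append(onz(p,u,110+v.max()+.5,.09)[:2])
E=np.array(E);k=np.polyfit(E[:,1],E[:,0],1);print("shelf edge",k,np.abs(np.polyval(k,E[:,1])-E[:,0]).max())
E
```

```text
{'time_s': 8.5167, 'ee_pos': [0.4092, -0.03, 0.0199], 'eef_rot': [3.1406, 0.0028, -0.1758], 'force': [0.2717, 0.2419, 0.1093], 'grip_width': 0.0498}
shelf edge [0.18305043 0.72728481] 0.034338800626418475
```

View pics/s5.png

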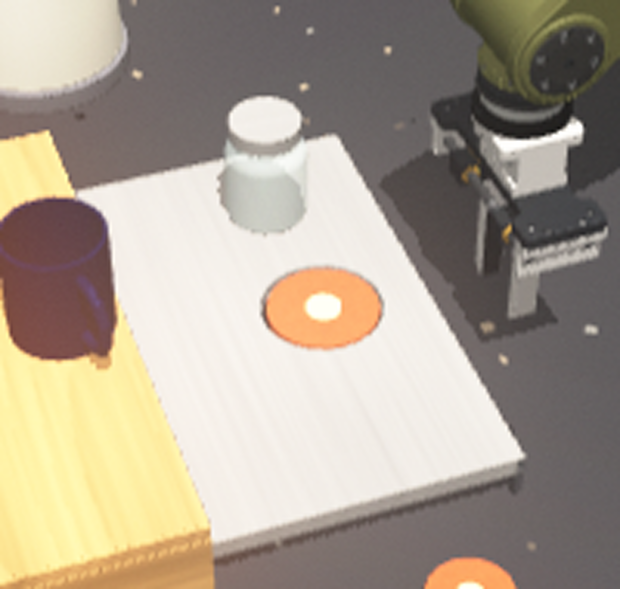

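Call:
servo_tool --pt "0.01 -0.002 0 0 0 0 0.06" --pt "0.02 -0.004 0 0 0 0 0.06" --pt "0.03 -0.006 0 0 0 0 0.06" --pt "0.038 -0.0075 0 0 0 0 0.06" --pt "0.043 -0.0085 0 0 0 0 0.06" --pt "0.047 -0.009 0 0 0 0 0.06" --pt "0.05 -0.0097 0 0 0 0 0.06" --pt "0.053 -0.01 0 0 0 0 0.06"

```text
time_s: 9.28
ee_pos: [0.4628, -0.04, 0.0215]
eef_rot: [3.141, 0.001, -0.177]
force: [0.6, 0.3, -0.6]
grip_width: 0.05
```

Call:
servo_tool --pt "0.003 -0.0006 0 0 0 0 0.06" --pt "0.006 -0.0012 0 0 0 0 0.06" --pt "0.009 -0.0018 0 0 0 0 0.06" --pt "0.012 -0.0024 0 0 0 0 0.06" --pt "0.015 -0.003 0 0 0 0 0.06" --pt "0.018 -0.0035 0 0 0 0 0.06" --pt "0.021 -0.004 0 0 0 0 0.06" --pt "0.024 -0.0047 0 0 0 0 0.06"

```text
time_s: 9.95
ee_pos: [0.4871, -0.0447, 0.0214]
eef_rot: [3.141, 0.001, -0.177]
force: [-1.2, 2.5, 1.8]
grip_width: 0.05
```

Call:
servo_tool --pt "0.003 -0.0006 0 0 0 0 0.06" --pt "0.006 -0.0012 0 0 0 0 0.06" --pt "0.009 -0.0018 0 0 0 0 0.06" --pt "0.012 -0.0024 0 0 0 0 0.06" --pt "0.015 -0.003 0 0 0 0 0.06" --pt "0.018 -0.0035 0 0 0 0 0.06" --pt "0.021 -0.004 0 0 0 0 0.06" --pt "0.024 -0.0047 0 0 0 0 0.06"

```text
time_s: 10.62
ee_pos: [0.5114, -0.0495, 0.0214]
eef_rot: [3.141, 0.001, -0.177]
force: [-1.5, 2.1, 1.1]
grip_width: 0.0498
```

```bash
python3 - <<'E'
from h import *
p=cams.camera("scene"); a=p["image"][150:340,210:410,::-1]
cv2.imwrite("pics/s6.png",cv2.resize(a,None,fx=3.1,fy=3.1,interpolation=cv2.INTER_CUBIC))
E
```

```text
(no output)
```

View pics/s6.png

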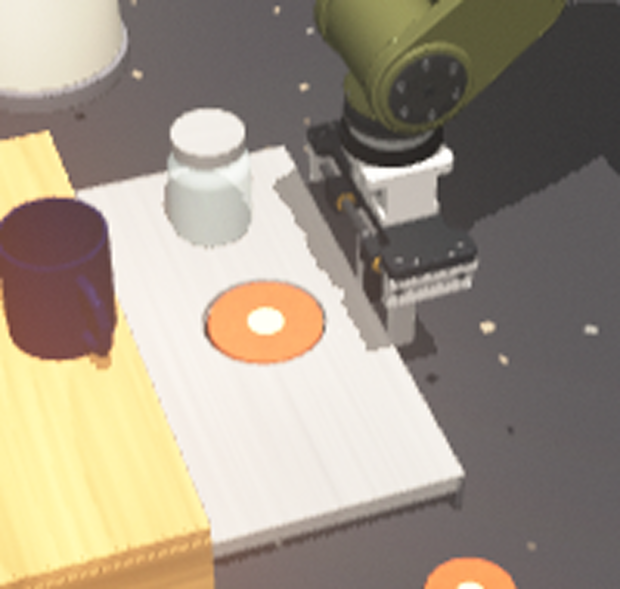

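The tray slides in smoothly, and disc and jar ride along. I continue.

Call:
servo_tool --pt "0.003 -0.0006 0 0 0 0 0.06" --pt "0.006 -0.0012 0 0 0 0 0.06" --pt "0.009 -0.0018 0 0 0 0 0.06" --pt "0.012 -0.0024 0 0 0 0 0.06" --pt "0.015 -0.003 0 0 0 0 0.06" --pt "0.018 -0.0035 0 0 0 0 0.06" --pt "0.021 -0.004 0 0 0 0 0.06" --pt "0.024 -0.0047 0 0 0 0 0.06"

```text
time_s: 11.33
ee_pos: [0.5362, -0.0544, 0.0214]
eef_rot: [3.141, 0.001, -0.177]
force: [-2.7, 1.4, 0.1]
grip_width: 0.0497
```

Call:
servo_tool --pt "0.002 -0.0004 0 0 0 0 0.06" --pt "0.004 -0.0008 0 0 0 0 0.06" --pt "0.006 -0.0012 0 0 0 0 0.06" --pt "0.008 -0.0016 0 0 0 0 0.06" --pt "0.009 -0.0018 0 0 0 0 0.06" --pt "0.01 -0.002 0 0 0 0 0.06" --pt "0.011 -0.0022 0 0 0 0 0.06" --pt "0.012 -0.0024 0 0 0 0 0.06"

```text
time_s: 12.0
ee_pos: [0.5483, -0.0568, 0.0214]
eef_rot: [3.141, 0.001, -0.177]
force: [-2.4, 2.2, -0.9]
grip_width: 0.0496
```

Call:
servo_tool --pt "0.001 -0.0002 0 0 0 0 0.06" --pt "0.002 -0.0004 0 0 0 0 0.06" --pt "0.003 -0.0006 0 0 0 0 0.06" --pt "0.004 -0.0008 0 0 0 0 0.06" --pt "0.005 -0.001 0 0 0 0 0.06" --pt "0.006 -0.0012 0 0 0 0 0.06" --pt "0.007 -0.0014 0 0 0 0 0.06" --pt "0.007 -0.0014 0 0 0 0 0.06"

```text
time_s: 12.67
ee_pos: [0.5555, -0.0583, 0.0215]
eef_rot: [3.141, 0.0, -0.177]
force: [-1.0, 1.3, -0.6]
grip_width: 0.0495
```

Nearing the stop. I advance in small steps and watch the force.

Call:
servo_tool --pt "0.0005 -0.0001 0 0 0 0 0.06" --pt "0.001 -0.0002 0 0 0 0 0.06" --pt "0.0015 -0.0003 0 0 0 0 0.06" --pt "0.002 -0.0004 0 0 0 0 0.06" --pt "0.0025 -0.0005 0 0 0 0 0.06" --pt "0.003 -0.0006 0 0 0 0 0.06" --pt "0.0035 -0.0007 0 0 0 0 0.06" --pt "0.004 -0.0008 0 0 0 0 0.06"

```text
time_s: 13.33
ee_pos: [0.5573, -0.0586, 0.0214]
eef_rot: [3.141, 0.006, -0.177]
force: [-23.9, 6.3, 16.6]
grip_width: 0.0497
```

```bash
cat > chk.py <<'E'
from h import *
p=cams.camera("top"); hsv=cv2.cvtColor(p["image"],cv2.COLOR_RGB2HSV)
im=p["image"].astype(int)
y=(hsv[...,0]>12)&(hsv[...,0]<32)&(hsv[...,1]>60)&(hsv[...,2]>150)
w=(im.min(2)>140)&(hsv[...,1]<40)
E=[];F=[]
for u in list(range(270,306,3)):
    v=np.nonzero(y[110:215,u])[0]
    if len(v):E.append(onz(p,u,110+v.max()+.5,.09)[:2])
    v=np.nonzero(w[190:290,u])[0]
    if len(v):F.append(onz(p,u,190+v.max()+.5,.04)[:2])
E=np.array(E);F=np.array(F);n=np.array([.982,-.19])
print("edge",np.round(E@n,4)); print("front",np.round(F@n,4)); print("protrusion",np.median(E@n)-np.median(F@n))
E
python3 chk.py
```

```text
edge [0.714  0.7127 0.7145 0.7132 0.715  0.7137 0.7155 0.7142 0.7129 0.7147
 0.7134 0.7152]
front [0.5649 0.5667 0.5654 0.5673 0.566  0.5646 0.5729 0.6099 0.6117 0.6136
 0.6412 0.6495]
protrusion 0.14404649492172394
```

At the stop the force jumps to 24 N, and the tray stands out 148.5 mm against the 150 mm expected. I retreat.

Call:
servo_tool --pt "-0.004 0.0008 0 0 0 0 0.06" --pt "-0.012 0.0024 0 0 0 0 0.06" --pt "-0.03 0.006 0 0 0 0 0.06" --pt "-0.055 0.01 0 0 0 0 0.06" --pt "-0.085 0.016 0.01 0 0 0 0.06" --pt "-0.115 0.022 0.04 0 0 0 0.06" --pt "-0.145 0.028 0.07 0 0 0 0.06" --pt "-0.17 0.034 0.1 0 0 0 0.06"

```text
time_s: 14.05
ee_pos: [0.3852, -0.0244, 0.1216]
eef_rot: [3.14, 0.007, -0.177]
force: [0.4, -0.0, 1.5]
grip_width: 0.0496
```

Call:
servo_tool --pt "-0.01 0.02 0.02 0 0 0 0.06" --pt "-0.02 0.04 0.04 0 0 0 0.06" --pt "-0.02 0.06 0.06 0 0 0 0.06" --pt "-0.02 0.08 0.08 0 0 0 0.06" --pt "-0.02 0.1 0.09 0 0 0 0.06" --pt "-0.02 0.12 0.09 0 0 0 0.06" --pt "-0.02 0.12 0.09 0 0 0 0.06" --pt "-0.02 0.12 0.09 0 0 0 0.06"

```text
time_s: 14.72
ee_pos: [0.3651, 0.0958, 0.2115]
eef_rot: [3.14, 0.006, -0.175]
force: [0.2, -0.3, 0.1]
grip_width: 0.0501
```

```bash
python3 chk.py; python3 - <<'E'
from h import *
p=cams.camera("scene"); save(p,"s7.png")
m=mask_disc(p); r=np.zeros_like(m); r[220:300,255:345]=255
c=max(ell(m&r,.04,p),key=lambda q:q[2]);print(c); u,v=c[1]
for a,b in [(u,v),(u-14,v),(u+14,v),(u,v-9),(u,v+9),(u-28,v),(u+28,v)]: print(bydepth(p,a,b).round(4))
p=cams.camera("top")
for k,z in [("jar",.04),("disc",.04),("kettle",0),("pot",0),("spoon",0)]: print(k,[(np.round(onz(p,b["at"][0]*640,b["at"][1]*480,z),3).tolist(),round(b["p"],2)) for b in cams.place_of(p,k)])
save(p,"t7.png")
E
```

```text
edge [0.714  0.7127 0.7145 0.7132 0.715  0.7137 0.7155 0.7142 0.7129 0.7147
 0.7134 0.7152]
front [0.5649 0.5667 0.5654 0.5673 0.566  0.5646 0.5665 0.5652 0.567  0.5657
 0.5675 0.4215]
protrusion 0.14829518784565088
([0.6485, -0.0872, 0.04], [np.float64(276.5), np.float64(258.3)], 797)
[ 0.649  -0.0866  0.0403]
[ 0.6779 -0.1033  0.0407]
[ 0.6203 -0.0695  0.0403]
[ 0.6336 -0.1152  0.0391]
[ 0.6637 -0.0592  0.0412]
[ 0.7261 -0.0733  0.0902]
[ 0.5901 -0.0548  0.0376]
jar [([0.616, -0.207, 0.04], 0.96)]
disc [([0.594, 0.191, 0.04], 0.81), ([0.632, -0.088, 0.04], 0.76), ([0.78, 0.208, 0.04], 0.63)]
kettle [([0.595, -0.538, 0.0], 0.92), ([0.777, -0.123, 0.0], 0.61), ([0.308, 0.335, 0.0], 0.41)]
pot [([0.588, 0.484, 0.0], 0.81), ([0.646, -0.087, 0.0], 0.2)]
spoon [([0.314, 0.335, 0.0], 0.73)]
```

View pics/s7.png

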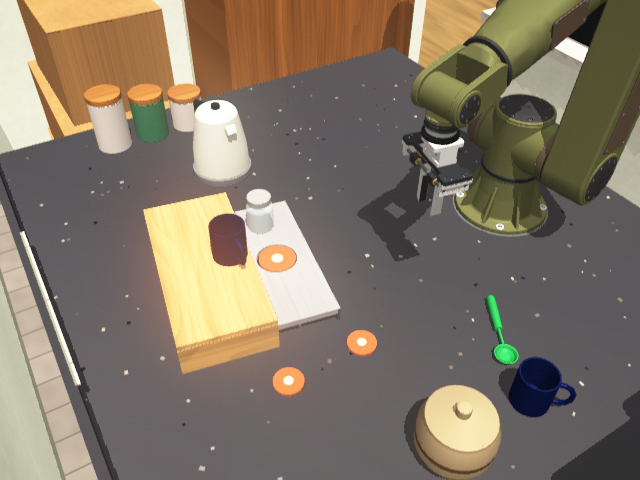

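View pics/t7.png

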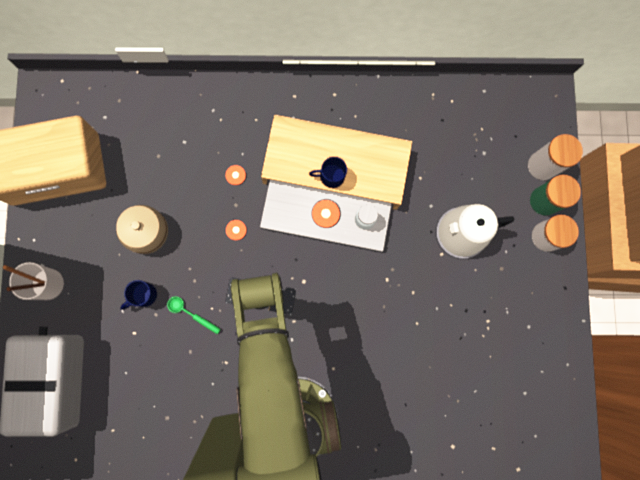

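The disc lies flush in the recess (scene 277,258; top 326,213). The tray is in, the jar (top 368,217) is still upright, and the other things are where they were. I hand in.

```bash
python3 -c "
from h import *
print(hand_in())"
```

```text
the job is handed in; nothing more can be done
None
```

The pot stand is in its recess, the tray is pushed fully in, and the job is handed in at about 15 s of the 51 s allowed. I used the large stand on the tray, not the two smaller ones on the counter. I nudged it across with two partly open fingers until it dropped in, then pushed the tray's front face slowly to the stop.

**Stand:** depth readings put its top at 39–41 mm, level with the tray's 40 mm top face, and no side wall shows.

**Tray:** its front stands 148 mm out of the shelf, against 150 mm expected, which is within the camera error. At the stop the push force rose to about 24 N in x (about 30 N in all).

**Other things:** the jar rode along upright and untouched. In the pictures the kettle, mugs, pot and spoon are where they were. After I backed off, the wrist force was about zero.

**Disagreements:** the two cameras differed by several mm on the stand's starting place (about 5 mm in x, 8 mm in y), so I aimed between their readings. The network's guess for the stand in the last top picture was also over 10 mm off in x from my measurement in the scene picture.

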